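# Set a speed pickup's air gap by feel

## Task

Set the speed pickup's air gap with the thicker setting gauge: take it from the rack, stand it on the base plate in the gap between the sensor and the wheel tooth, square to them, let go of it, and slide the sensor carriage up by its knob, gently, until sensor and tooth just nip the gauge. Then let the carriage be and draw the gauge straight up out of the gap; it must drag as it comes, and the gap must stay at its thickness. Hang the gauge back in its slot of the rack, and leave the thin gauge and the other things on the desk where they are.

Things in the scene. Friction and masses are not known exactly. Their poses are not given: they have to be found in the camera images.
- thick_gauge_handle (a point): Thick setting gauge: an upright flat steel blade 8 mm thick (its x), 28 mm wide (y), 82 mm long, below a square wooden handle 22 (x) x 36 (y) x 36 mm high; 120 g. This point is the handle's centre, 100 mm above the blade's foot. z is up the blade. Grip the handle across its 36 mm (closing along y).
- thick_gauge_foot (a point): Centre of the lower end of the thick gauge's blade, 100 mm under the handle's centre; axes as the handle's.
- thick_gauge: The thick gauge as a whole; its origin is the foot point and its axes are the same. Rightly nipped, it takes some 3 to 9 N beyond its own weight to draw it up.
- thin_gauge_handle (a point): Thin setting gauge, not used: the same build, but the blade is 4 mm thick and the wooden handle has a round top. This point is 100 mm above its foot. It hangs in the other slot of the rack.
- slot_near (a point): Where the handle's centre of a gauge lies when it hangs in this slot of the rack. The rack is an aluminium stand 124 (x) x 74 (y) mm with its top at 98 mm, fixed; the slots are 14 x 34 mm in its 12 mm top plate, 52 mm apart along the rack's x; the gauge's handle rests on the top, blade hanging below, gauge y along rack y.
- slot_far (a point): The same for the other slot, 52 mm further along the rack's x. One slot holds the thick gauge at the start, the other the thin one: whichever the thick gauge came from stays empty for it.
- tooth_face (a point): Centre of the flat face (12 mm high, 20 mm wide) of the wheel tooth that looks at the sensor, 62 mm above the desk. x points from the sensor into the wheel, level; y is across; z up. The steel wheel, 92 mm across with 12 teeth, is locked and its top is 108 mm above the desk. The tooth above this one keeps a handle's underside at least 90 mm up.
- gap_floor (a point): Point on the top of the base plate (12 mm above the desk) straight below the tooth face, axes as the tooth's. The gauge stands here with its blade's thickness along x and its width across y: foot on the plate, its handle's centre is 112 mm above the desk. The unit is fixed; base plate 280 x 104 mm.
- carriage_knob (a point): Centre of the black knob, 24 mm across and 33 mm high (from 44 to 77 mm above the desk), on a post at the rear of the sensor carriage; axes as the tooth's. Held by it, the carriage slides along x between rails, +x closing the gap, at most 25 mm; it needs about 8 N to move and stays where it is left. The knob starts 132 to 136 mm behind the tooth face.
- carriage: Sliding carriage: aluminium plate, bracket 85 mm high and, held in it by two nuts, a threaded steel sensor 30 mm thick with a flat black face towards the tooth, its axis 62 mm up. How far the sensor sticks out differs and is not measured: 14 to 30 mm of air lie between it and the tooth at first. It stands at most 14 N of squeeze; 3 to 8 N more than sliding takes is a good nip. Origin on the desk.
- wheel: The toothed wheel; origin on its axis 62 mm above the desk, 46 mm beyond the tooth face; axes as the tooth's. It does not turn.
- screwdriver: small screwdriver with a red handle, 166 mm long, lying in front of the pickup; leave it alone
- pin_dish: oval brass dish of metal pins, 126x109x26 mm, at the back between rack and pickup; leave it alone
- sticky: block of sticky notes, 72x76x10 mm, to the left beyond the wheel end of the pickup; leave it alone
- tread: small tyre tread depth gauge, 91x34x9 mm, lying in front of the rack; leave it alone
- vernier: vernier caliper, 215 mm long, lying to the left of the pickup; leave it alone

How it is judged:
By the outcome, as a careful person would: the job done as asked, in the order asked, and still so for the second after the job is handed in, with the robot touching nothing.
It also fails if it takes over 72 s, if anything falls off the work surface, if the arm or the gripper's body presses on something with over 40 N, if the wrist force passes 120 N, or if a joint passes its speed limit or range.

## Robot

A 7-joint arm with a two-finger parallel gripper is mounted at the origin on a cart in front of the work surface, level with it; the furniture and walls round the work are solid. World frame = base frame: x ahead of the robot, y to its left, z up, the work surface at z = 0. Lengths are in m, angles in rad, forces in N, time in s.
With the tool pointing down it reaches from about 0.4 to 0.85 m from the base axis. Payload 10.4 kg.
Tool frame: the origin (TCP) lies at the very end of the fingers, on their centre line; the grasp point (between the pads) lies 19 mm behind it; z points along the fingers, y is the line along which they close (so a half turn about z gives the same grasp; the last joint's range is limited). The gripper opens to 87 mm and grips with 3 to 60 N. Pads are 19 mm wide; open, the fingers measure 117 mm over their backs; the gripper's body (75 mm by 190 mm) begins 51 mm behind the grasp point.
Start: joints at [-1.314, 0.332, -0.065, 1.46, 0.022, 1.35, -0.088], TCP at [0.173, 0.601, 0.197] pointing down, gripper open.
Joint ranges: [-2.6, 2.6], [-0.5, 2.12], [-1.47, 1.34], [0.16, 2.42], [-1.27, 4.41], [0.06, 2.06], [-2.6, 2.6]. Speed limits (rad/s): [2.22, 2.22, 2.79, 2.79, 3.14, 3.14, 3.14].

## Interface

Orientations are given as [roll, pitch, yaw] about the fixed x, y, z axes, in that order (R = Rz(yaw) Ry(pitch) Rx(roll)).
In Python, from plant import r, vision, hand_in, get_t, get_joints, get_joint_vel, get_joint_torque, get_position, get_ee_rot, get_ft_force, get_ft_torque, get_width, get_grip_force gives the robot as it stands. Calls block until the motion is done:
- r.reach(position, orientation): joint-space move of the TCP to a pose.
- r.move_straight(position, attitude=None, feed=0.15, guard=None): straight line of the TCP; attitude=None keeps the orientation; feed is the mean speed in m/s. With guard (N) it stops when the force on the tool has changed by that much, and returns True; else False.
- r.set_joints(angles): joint-space move.
- r.move_gripper(opening, newtons=None): finger opening in m; newtons is the grip in N (None keeps the last); returns when the fingers have stopped.
- r.dwell(seconds).
- r.ik(position, orientation): joint angles nearest the present ones, or None.
- vision.grab_frame(name): name is "side" or "top"; returns a dict with "frame" (420x560x3 uint8, red, green, blue), "range_z" (420x560 float32, m along the optical axis (not along the pixel's ray), 0 where there is no reading), "intrinsics" (3x3 intrinsics, pixels), "k1" (the pictures are not rectified: a ray, as slopes to the right and down, at radius r is drawn at 1 + k1 r^2 times it, then the intrinsics apply), "R" (3x3) and "t" (3): a world point X has camera coordinates R X + t. Camera axes: x right, y down, z forward; pixel columns grow to the right and rows downward; lengths in m; the calibration is good to about 2 mm. A picture is of the moment at which its call begins.
A pose or a line that the arm cannot do raises r.Unreachable and nothing moves.
- hand_in(): hands the job in; it is judged then, once.
Readings, each from a call of its own:
- get_t(): time.
- get_joints(): joint angles.
- get_joint_vel(): joint speeds.
- get_joint_torque(): joint torques, N m.
- get_position(): TCP position.
- get_ee_rot(): TCP orientation.
- get_ft_force(): force on the tool from outside, world axes, zero at the start.
- get_ft_torque(): the same for the moment, N m.
- get_width(): finger opening in m.
- get_grip_force(): force on a finger pad.
Only numpy, scipy, OpenCV 4.12 (cv2) and the standard library are available. Lean on these libraries where they do the work, as an engineer would, in place of code of your own. Each camera call takes 0.05 s, during which the arm holds its last target. There are 200 camera calls.

## Working session

There is one attempt and no reset: what is moved stays moved. The work goes in short steps, each a Python script; the robot and the scene stay as the last script left them, time stands still between calls to the robot, and variables do not carry over. Pictures are saved under pics/ and viewed, at most 10 in all, crops included, and the job is handed in when it is done.

```bash
ls; mkdir -p pics; cat > h.py <<'E'
import numpy as np, cv2
from plant import *
def save(n,f): cv2.imwrite('pics/'+n+'.png',f['frame'][:,:,::-1])
def pts(f):
    """world XYZ for each pixel (from depth)"""
    K,k1=f['intrinsics'],f['k1']; h,w=f['range_z'].shape
    u,v=np.meshgrid(np.arange(w),np.arange(h))
    p=cv2.undistortPoints(np.stack([u,v],-1).reshape(-1,1,2).astype(float),K,np.array([k1,0,0,0,0.])).reshape(-1,2)
    z=f['range_z'].reshape(-1,1); X=np.c_[p*z,z]
    return ((X-f['t'])@f['R']).reshape(h,w,3)
def ray(f,uv):
    p=cv2.undistortPoints(np.array(uv,float).reshape(-1,1,2),f['intrinsics'],np.array([f['k1'],0,0,0,0.])).reshape(-1,2)
    d=np.c_[p,np.ones(len(p))]@f['R']; return -f['R'].T@f['t'],d
def onplane(f,uv,z):
    c,d=ray(f,uv); return c+d*((z-c[2])/d[:,2:])
E
python3 - <<'E'
from h import *
import pickle
for n in('side','top'):
    f=vision.grab_frame(n); save(n+'0',f); pickle.dump(f,open(n+'0.pkl','wb'))
    print(n,f['intrinsics'].tolist(),f['k1'],(-f['R'].T@f['t']).round(3),f['R'].round(2).tolist(),(f['range_z']>0).mean())
print(get_t(),get_position(),get_ee_rot())
E
```

```text
pics
side [[386.716413571986, 0.0, 277.0867960241845], [0.0, 386.716413571986, 206.3134519020158], [0.0, 0.0, 1.0]] -0.010165838333089405 [0.56  0.584 1.035] [[-0.99, 0.13, -0.01], [0.12, 0.84, -0.52], [-0.06, -0.52, -0.85]] 0.996156462585034
top [[416.4761253350768, 0.0, 276.94432307349535], [0.0, 416.4761253350768, 205.24600274095351], [0.0, 0.0, 1.0]] -0.005991084509210875 [0.291 0.02  1.5  ] [[0.01, -1.0, 0.0], [-0.99, -0.01, -0.15], [0.15, 0.0, -0.99]] 0.995922619047619
0.1 [0.17253558 0.60034285 0.19662498] [-3.14035379e+00  3.58346150e-05  2.86175472e+00]
```

View pics/side0.png

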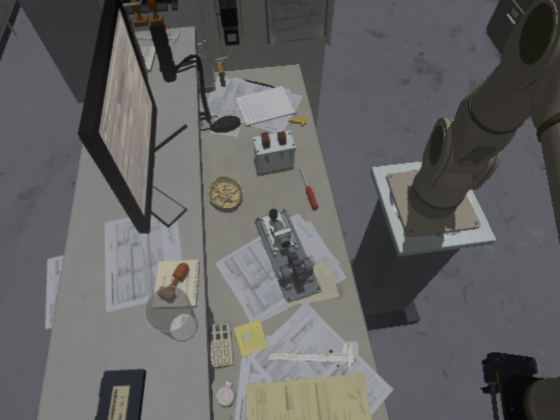

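View pics/top0.png

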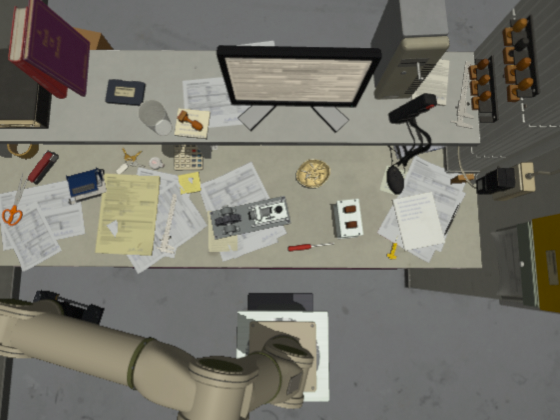

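The side view shows the rack at (273,152), the pickup with knob at about (273,215), and the wheel at (295,270). In the top view the rack is at (347,218) and the pickup spans x 210–290. I'll enlarge both.

```bash
python3 - <<'E'
from h import *
a=cv2.imread('pics/side0.png')[120:310,235:345]; b=cv2.imread('pics/top0.png')[185:250,200:370]
A=cv2.resize(a,None,fx=3.15,fy=3.15,interpolation=cv2.INTER_CUBIC); B=cv2.resize(b,None,fx=2.6,fy=2.6,interpolation=cv2.INTER_CUBIC)
c=np.zeros((600,800,3),np.uint8); c[:A.shape[0],:A.shape[1]]=A; c[:B.shape[0],352:352+B.shape[1]]=B[:,:448]
import pickle
# height map from depth, 2mm/px, merged side+top
f=pickle.load(open('side0.pkl','rb')); P=pts(f)[120:310,235:345]
z=np.clip(P[...,2]*255/0.15,0,255).astype(np.uint8); Z=cv2.applyColorMap(cv2.resize(z,None,fx=2.2,fy=2.2,interpolation=cv2.INTER_NEAREST),cv2.COLORMAP_JET)
c[178:178+Z.shape[0],400:400+Z.shape[1]]=Z[:422]
cv2.imwrite('pics/crop1.png',c)
E
```

```text
(no output)
```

View pics/crop1.png

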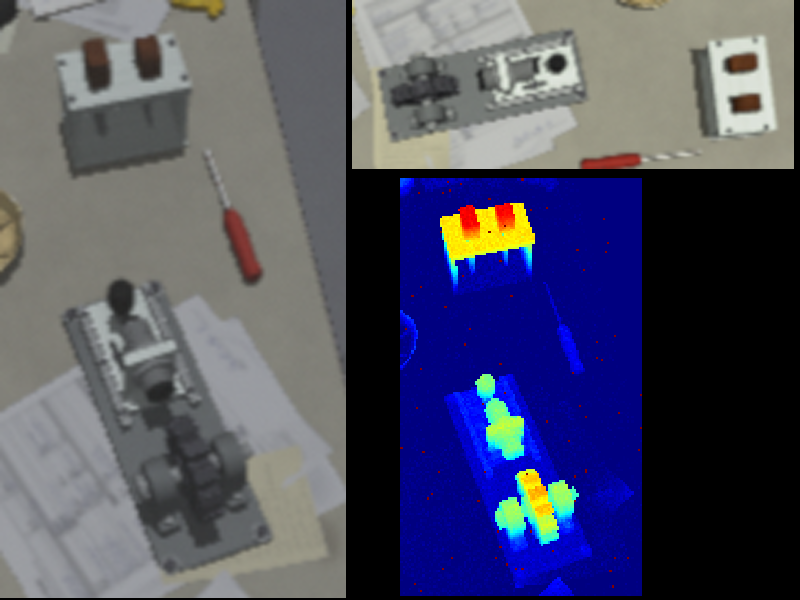

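The crop shows the two brown handles on the rack: left at about (97,62), the +x one, and right at (147,58). It also shows the knob at (121,297), the sensor at (158,385) and the wheel at (195,450). Which gauge is thick can't be told by eye, so I'll measure.

```bash
python3 - <<'E'
from h import *
import pickle
np.set_printoptions(precision=4,suppress=True)
for n in('side','top'):
    f=pickle.load(open(n+'0.pkl','rb')); P=pts(f); rgb=f['frame'].astype(int)
    m0=np.zeros(P.shape[:2],bool)
    if n=='side': m0[120:310,235:345]=1
    else: m0[185:250,200:370]=1
    z=P[...,2]; print(n,'desk z',np.median(z[m0&(z<.03)]))
    brown=m0&(rgb[...,0]>1.5*rgb[...,2])&(rgb[...,0]<150)&(z>.105)
    k,lab,st,ce=cv2.connectedComponentsWithStats(brown.astype(np.uint8))
    for i in range(1,k):
        if st[i,4]<15: continue
        q=P[lab==i]; zt=q[:,2]
        print(' handle',st[i],ce[i],'lo/hi',np.percentile(q,3,0),np.percentile(q,97,0))
        t=q[zt>np.percentile(zt,95)-.012]; print('  top n',len(t),t.mean(0),'z std',t[:,2].std(), cv2.minAreaRect((t[:,:2]*1000).astype(np.float32)))
    # rack top
    rt=m0&(z>.088)&(z<.106); k,lab,st,ce=cv2.connectedComponentsWithStats(rt.astype(np.uint8)); 
    ys=[(st[i,4],i) for i in range(1,k)]; ys.sort(reverse=True)
    for a,i in ys[:2]:
        q=P[lab==i]; print(' z.09-.106 comp',a,ce[i],q.mean(0),cv2.minAreaRect((q[:,:2]*1000).astype(np.float32)))
    # knob: black
    bl=m0&(rgb.max(-1)<50)&(z>.045); k,lab,st,ce=cv2.connectedComponentsWithStats(bl.astype(np.uint8))
    for i in range(1,k):
        if st[i,4]<12: continue
        q=P[lab==i]; print(' black',st[i],ce[i],np.median(q,0),np.percentile(q,5,0),np.percentile(q,95,0))
    # base plate
    k,lab,st,ce=cv2.connectedComponentsWithStats((m0&(z>.007)&(z<.16)).astype(np.uint8))
    for i in range(1,k):
        if st[i,4]<300: continue
        q=P[lab==i]; print(' obj',st[i],q.mean(0),cv2.minAreaRect((q[:,:2]*1000).astype(np.float32)))
E
```

```text
side desk z -0.0003602510329836064
 handle [262 133   7   8  44] [265.0227 136.6591] lo/hi [ 0.4889 -0.2379  0.1298] [ 0.5046 -0.207   0.1356]
  top n 44 [ 0.4967 -0.2216  0.1325] z std 0.001703859678228928 ((496.6344909667969, -222.5933380126953), (16.36568832397461, 33.34504318237305), 1.6583527326583862)
 handle [279 132   6   7  35] [281.6286 135.2571] lo/hi [ 0.4376 -0.2339  0.1249] [ 0.453  -0.2146  0.134 ]
  top n 35 [ 0.4449 -0.2222  0.1299] z std 0.0026176671455901937 ((444.97564697265625, -224.28062438964844), (21.829252243041992, 15.496891975402832), 81.98088073730469)
 z.09-.106 comp 592 [273.7331 144.5591] [ 0.4707 -0.2172  0.0965] ((469.2585754394531, -225.1455535888672), (125.11344146728516, 77.56648254394531), 6.239138603210449)
 z.09-.106 comp 157 [296.3949 263.0064] [0.4648 0.1914 0.0989] ((464.4698791503906, 187.37322998046875), (20.671125411987305, 65.25166320800781), 12.449151992797852)
 black [263 141   6   6  23] [265.3913 143.7391] [ 0.4991 -0.2054  0.1163] [ 0.4903 -0.2111  0.1083] [ 0.5046 -0.2039  0.1284]
 black [280 141   5   3  12] [281.75   141.9167] [ 0
[... 1624 characters left out ...]
34.40947723388672), 14.830636024475098)
 black [276 207   5   5  22] [278.0909 208.9091] [0.4998 0.0176 0.0765] [0.4933 0.0107 0.0722] [0.507  0.0245 0.0833]
 black [217 221  12   4  21] [222.8095 223.    ] [0.4494 0.2073 0.0765] [0.4465 0.1891 0.0594] [0.4535 0.2234 0.1014]
 black [231 220   8   3  15] [234.4 220.6] [0.4589 0.1673 0.0724] [0.4568 0.1575 0.0485] [0.4608 0.1766 0.1034]
 obj [ 207  196   84   44 2192] [0.4758 0.1216 0.0355] ((484.15460205078125, 126.18568420410156), (125.0076904296875, 293.54345703125), 12.985724449157715)
 obj [334 198  29  41 881] [ 0.4658 -0.2207  0.0978] ((477.97943115234375, -232.39242553710938), (142.66314697265625, 95.97953033447266), 3.841273307800293)
```

```bash
python3 - <<'E'
from h import *
import pickle
np.set_printoptions(precision=1,suppress=True)
a=np.radians(102.1); u=np.array([np.cos(a),np.sin(a)]); v=np.array([-u[1],u[0]]); O=np.array([.4746,.149])
print('near/far handle z by y:')
for n in('side','top'):
    f=pickle.load(open(n+'0.pkl','rb')); P=pts(f); rgb=f['frame'].astype(int)
    d=P[...,:2]-O; U=1e3*d@u; V=1e3*d@v; Z=1e3*P[...,2]
    box=(abs(V)<65)&(U>-215)&(U<110)
    pl=box&(Z>6.5)&(Z<20)
    for s in(1,-1):
        e=[]
        for b in range(-180,90,8):
            q=V[pl&(U>b)&(U<b+8)&(V*s>30)]
            if len(q)>1: e.append((b+4,s*np.max(q*s)))
        e=np.array(e); c=np.polyfit(*e.T,1)
        for _ in range(4): r=e[:,1]-np.polyval(c,e[:,0]); k=abs(r)<4; c=np.polyfit(*e[k].T,1)
        print(n,'edge',s,'slope deg',np.degrees(c[0]),'V at 0',c[1],'n',k.sum(),len(e))
    pb=pl&(abs(V)<45); print('  plate U ext',np.percentile(U[pb],[.5,99.5]),'z',np.median(Z[pb&(U>0)]))
    for nm,m in(('wheel>95',box&(Z>95)&(Z<125)),('wheel>80',box&(Z>84)&(U>-15)&(abs(V)<20)&(Z<125)),('knob>66',box&(Z>66)&(U<-110)&(Z<90)),('knobblk',box&(Z>70)&(U<-110)&(rgb.max(-1)<50)),('bracket>75',box&(Z>74)&(Z<95)&(U>-110)&(U<-45)),('sensor',box&(Z>60)&(Z<85)&(U>-60)&(U<-5)&(abs(V)<22))):
        print('  ',nm,m.sum(),'U',np.percentile(U[m],[2,50,98]),'V',np.percentile(V[m],[2,50,98]),'z',np.percentile(Z[m],[2,98]))
    for nm,h in(('far',(.495,-.2215)),('near',(.443,-.227))):
        m=(np.hypot(P[...,0]-h[0],P[...,1]-h[1])<.022)&(Z>112)&(Z<150)
        y=1e3*(P[...,1][m]-h[1]); print('  ',nm,[ (b,round(float(np.median(Z[m][(y>=b)&(y<b+6)])),1)) for b in range(-21,21,6) if ((y>=b)&(y<b+6)).any()])
E
```

```text
near/far handle z by y:
side edge 1 slope deg 0.46404496206140095 V at 0 52.58047629639118 n 27 28
side edge -1 slope deg 0.17104018769063242 V at 0 -49.90783304556986 n 33 33
  plate U ext [-167.   109.5] z 11.138933719602587
   wheel>95 145 U [17.2 46.3 71. ] V [-8.3  1.2 11.6] z [ 95.1 108.3]
   wheel>80 226 U [ 8.  49.6 82.6] V [-8.3  0.8 11.5] z [ 84.4 107.6]
   knob>66 57 U [-145.8 -133.9 -113.2] V [-10.7   0.1  10.6] z [68.3 79.9]
   knobblk 37 U [-143.  -134.9 -125.5] V [-10.7  -2.5   6.6] z [70.8 79.9]
   bracket>75 155 U [-101.   -62.8  -49.3] V [-21.4   0.7  22.5] z [74.2 86. ]
   sensor 155 U [-59.4 -49.4 -30.2] V [-19.7  -0.7  19.3] z [62.  83.4]
   far [(-21, 130.5), (-15, 133.4), (-9, 131.5), (-3, 132.3), (3, 131.8), (9, 127.9), (15, 125.9)]
   near [(-15, 128.6), (-9, 130.9), (-3, 132.5), (3, 130.4), (9, 124.9), (15, 116.4)]
top edge 1 slope deg 0.851421057254271 V at 0 53.75305780093256 n 25 33
top edge -1 slope deg -2.200647852509224 V at 0 -53.32244260766431 n 18 30
  plate U ext [-191.8  108.8] z 12.44510863506515
   wheel>95 84 U [21.  47.2 73.7] V [-6.6  1.8 12.2] z [ 95.2 110.8]
   wheel>80 139 U [ 8.1 46.6 85.1] V [-6.9  3.4 12.2] z [ 84.4 110.2]
   knob>66 39 U [-144.7 -135.2 -124.2] V [-8.4  1.6 12.7] z [70.  83.4]
   knobblk 21 U [-141.8 -134.5 -126.4] V [-4.   2.1  9.8] z [72.3 83.5]
   bracket>75 114 U [-98.  -64.3 -48.8] V [-20.4   2.9  23.3] z [74.5 90.1]
   sensor 77 U [-58.5 -44.2 -28.6] V [-14.6   3.2  19. ] z [63.3 84.5]
   far [(-21, 132.2), (-15, 134.4), (-9, 133.8), (-3, 135.1), (3, 134.1), (9, 133.5), (15, 130.2)]
   near [(-21, 116.6), (-15, 126.6), (-9, 131.6), (-3, 133.3), (3, 133.3), (9, 126.7), (15, 121.2)]
```

The far gauge (x≈0.495) has a flat top and the near one a domed top, so the thick gauge is in the far slot. The rack's yaw is about 6.1° and the pickup's about 102.4°. The two views agree to 1–2 mm. Next I check the IK, then fetch the gauge.

```bash
cat >> h.py <<'E'
np.set_printoptions(precision=4,suppress=True)
A=np.radians(102.4); U=np.array([np.cos(A),np.sin(A)]); V=np.array([-U[1],U[0]]); O=np.array([.4746,.149])+.0014*V
def pk(u,v,z): return [*(O+u*U+v*V),z]
YR=np.radians(6.1); RK=np.array([.495,-.2215])
def ori(y): return [np.pi,0,(y+np.pi)%(2*np.pi)-np.pi]
E
python3 - <<'E'
from h import *
print(get_joints())
for d in(0,np.pi):
    for nm,p,y in(('rack',[*RK,.103],YR+d),('rackup',[*RK,.225],YR+d),('gap',pk(-.01,0,.099),A+d),('gapup',pk(-.01,0,.225),A+d),('knob',pk(-.134,0,.05),A+d)):
        print(nm,d,r.ik(p,ori(y)))
E
```

```text
[-1.3136  0.3328 -0.0647  1.4608  0.0216  1.3498 -0.0885]
rack 0 [-0.5956  0.4072  1.1426  1.8428 -0.4051  1.1537 -0.7784]
rackup 0 [-0.322   0.146   0.7361  1.6735 -0.1     1.3606 -1.0345]
gap 0 [-0.7866  0.1274  0.4412  1.941  -0.0614  1.086  -0.1035]
gapup 0 [-0.8136  0.0135  0.4453  1.7742 -0.0059  1.3552 -0.1506]
knob 0 [-0.716   0.2323  0.6589  1.9785 -0.17    0.9848  0.2408]
rack 3.141592653589793 [-0.5471  0.3674  1.0665  1.8413 -0.3532  1.141   2.3192]
rackup 3.141592653589793 [ 0.7525  0.1679 -0.4655  1.6196  0.0766  1.3723  1.9547]
gap 3.141592653589793 None
gapup 3.141592653589793 None
knob 3.141592653589793 [-1.2023  0.5495  1.3373  1.994  -0.6094  1.0923 -2.5177]
```

```bash
python3 - <<'E'
from h import *
r.reach([.42,.30,.30],ori(A))
r.reach([*RK,.225],ori(YR)); r.move_gripper(.06,20)
print(get_t(),get_joints())
hit=r.move_straight([*RK,.103],feed=.12,guard=8)
print(hit,get_position(),get_t(),get_ft_force())
for n in('side','top'):
    f=vision.grab_frame(n); save(n+'1',f)
a=cv2.imread('pics/side1.png')[90:200,220:330]; b=cv2.imread('pics/top1.png')[165:255,300:400]
c=np.zeros((440,800,3),np.uint8); c[:,:440]=cv2.resize(a,None,fx=4,fy=4); c[:324,440:]=cv2.resize(b,None,fx=3.6,fy=3.6); cv2.imwrite('pics/c1.png',c)
E
```

```text
4.2917 [-0.5944  0.1996  1.0715  1.6828 -0.1788  1.3655 -0.9589]
False [ 0.4955 -0.2217  0.1037] 5.4583 [ 0.7547 -0.4703  0.5961]
```

View pics/c1.png

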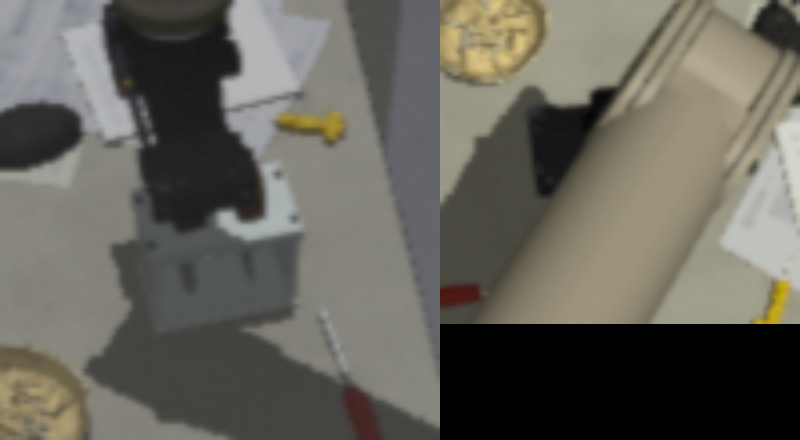

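The side view shows the near finger at about (194,212) in the crop, on the far handle, with the domed handle still visible beside it at (253,195). I'll compare the finger's measured x with its commanded x.

```bash
python3 - <<'E'
from h import *
f=vision.grab_frame('side'); P=pts(f); rgb=f['frame'].astype(int)
R=np.array([[np.cos(YR),np.sin(YR)],[-np.sin(YR),np.cos(YR)]])
L=(P[...,:2]-RK)@R.T*1e3; Z=P[...,2]*1e3
for z0 in(106,114,122,130,138):
    m=(Z>z0-4)&(Z<z0+4)&(abs(L[...,0])<30)&(L[...,1]>10)&(L[...,1]<65)&(rgb.max(-1)<70)
    print(z0,m.sum(),np.percentile(L[m],[3,50,97],axis=0).round(1).tolist() if m.sum() else '')
E
```

```text
106 1 [[9.1, 13.8], [9.1, 13.8], [9.1, 13.8]]
114 1 [[8.9, 13.8], [8.9, 13.8], [8.9, 13.8]]
122 0 
130 8 [[-8.4, 36.1], [1.0, 36.9], [9.9, 38.6]]
138 12 [[-7.1, 37.0], [1.3, 39.4], [10.7, 41.1]]
```

The finger sits within 1 mm of the handle's centre. Grip it, lift it and check the blade.

```bash
python3 - <<'E'
from h import *
r.move_gripper(.02,25); print('w',get_width(),get_grip_force(),get_ft_force(),get_position())
p=get_position(); np.save('grasp.npy',np.r_[p,get_ee_rot()])
f0=np.array(get_ft_force())
hit=r.move_straight([p[0],p[1],.225],feed=.12,guard=12)
print(hit,get_position(),get_ft_force()-f0,get_t())
if not hit:
    r.reach(pk(-.011,0,.225),ori(A)); print(get_position(),get_ee_rot(),get_t(),get_ft_force())
    f=vision.grab_frame('side'); save('side2',f); P=pts(f); Q=P[...,:2]-O; u,v,z=1e3*Q@U,1e3*Q@V,1e3*P[...,2]
    rgb=f['frame'].astype(int); g=np.ptp(rgb,-1)<25
    for z0 in range(118,205,8):
        m=(abs(z-z0)<4)&(abs(u+11)<25)&(abs(v)<30)
        print(z0,m.sum(),*(np.percentile(x[m],[3,50,97]).round(1) for x in(u,v)) if m.sum() else '')
    cv2.imwrite('pics/c2.png',cv2.resize(cv2.imread('pics/side2.png')[180:310,220:370],None,fx=4,fy=4))
E
```

```text
w 0.03553378745677571 25.0017249584198 [ 0.3438 -1.0081  2.6341] [ 0.4951 -0.2218  0.1032]
False [ 0.4947 -0.2216  0.2243] [-0.2591  0.2752 -4.1033] 7.3333
[0.476  0.1368 0.225 ] [3.1415 0.0001 1.7842] 8.7083 [ 1.2459 -0.0733 -1.8126]
118 0
126 0
134 2 [-12.5 -11.3 -10.2] [-14.   -6.6   0.7]
142 13 [-11.2  -9.2  -8.3] [-14.1  -1.8   8.7]
150 18 [-12.8  -8.9  -6.9] [-14.5  -2.4  11.3]
158 14 [-11.7  -8.6  -7.5] [-14.1  -2.4   9.8]
166 17 [-13.   -8.7  -7.6] [-14.5  -5.    9.5]
174 15 [-11.8  -8.8  -8.1] [-14.1  -2.6  11. ]
182 21 [-13.5  -8.9  -8. ] [-14.4  -0.3  13.3]
190 16 [-14.   -9.   -7.6] [-14.3  -1.3  11.8]
198 19 [-12.1  -8.8  -8.4] [-13.7  -2.8  12.7]
```

View pics/c2.png

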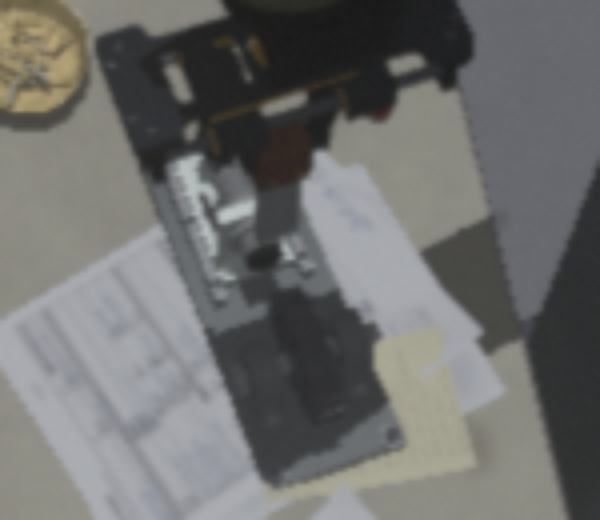

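The blade hangs vertical, with its front face at u≈−8.8 mm and v centred to about 1 mm. The tooth is at about 0 and the sensor at about −28. The handle is dark brown and square, so this is the right gauge. Next, lower it into the gap, feel for the plate, then for the tooth.

```bash
python3 - <<'E'
from h import *
def to(p): return (np.array(p[:2])-O)@U*1e3,(np.array(p[:2])-O)@V*1e3,p[2]*1e3
print(r.move_straight(pk(-.010,.0006,.110),feed=.12,guard=10),to(get_position()),get_ft_force())
f0=np.array(get_ft_force())
h=r.move_straight(pk(-.010,.0006,.094),feed=.012,guard=3); z=get_position()[2]
print('floor',h,to(get_position()),get_ft_force()-f0)
if h:
    r.move_straight(pk(-.010,.0006,z+.0012),feed=.02); r.dwell(.1); f0=np.array(get_ft_force())
    h=r.move_straight(pk(.004,.0006,z+.0012),feed=.01,guard=3); q=to(get_position()); print('tooth',h,q,get_ft_force()-f0)
print(get_t())
E
```

```text
False (np.float64(-10.006274601833343), np.float64(0.07001270398014815), np.float64(110.65483626785395)) [ 0.0444 -0.3019 -1.381 ]
floor True (np.float64(-10.000538541303632), np.float64(0.4898209678530274), np.float64(98.97603088600911)) [-0.1252  0.7236  7.6916]
tooth True (np.float64(-4.167417224490041), np.float64(0.7336223240497529), np.float64(99.98859177219887)) [ 1.5731 -2.1578  2.1664]
11.9
```

```bash
python3 - <<'E'
from h import *
def to(p): return np.round([(np.array(p[:2])-O)@U*1e3,(np.array(p[:2])-O)@V*1e3,p[2]*1e3],2)
r.move_straight(pk(-.0048,.0006,.1002),feed=.02); f0=np.array(get_ft_force()); print(to(get_position()),f0)
h=r.move_straight(pk(-.0048,.0006,.096),feed=.01,guard=2); print('floor',h,to(get_position()),get_ft_force()-f0)
p=get_position(); r.move_straight([p[0],p[1],.0989],feed=.02); r.dwell(.1); print(to(get_position()),get_ft_force()-f0)
np.save('gap.npy',get_position())
r.move_gripper(.062); print('w',get_width(),get_ft_force())
print(r.move_straight(pk(-.0048,.0006,.165),feed=.12,guard=6))
r.reach(pk(-.134,.0006,.165),ori(A)); 
f=vision.grab_frame('side'); save('side3',f); P=pts(f); Q=P[...,:2]-O; u,v,z=1e3*Q@U,1e3*Q@V,1e3*P[...,2]
for z0 in range(90,138,8):
    m=(abs(z-z0)<4)&(abs(u+4)<18)&(abs(v)<25); print(z0,m.sum(),*(np.percentile(x[m],[3,50,97]).round(1) for x in(u,v)) if m.sum() else '')
cv2.imwrite('pics/c3.png',cv2.resize(cv2.imread('pics/side3.png')[180:310,220:370],None,fx=4,fy=4)); print(get_t(),get_position())
E
```

```text
[ -4.86   0.67 100.13] [-0.2879 -0.8689 -0.8174]
floor True [-5.05  0.53 98.99] [0.1676 0.3667 6.2671]
[-4.96  0.4  99.01] [-0.2542  0.697   5.0641]
w 0.06185272323087757 [ 0.0557 -0.1703 -0.7257]
False
90 10 [ 7.4  9.4 10.8] [-8.5  1.7  8.8]
98 16 [-7.8  3.7  5.1] [-17.9  -5.1  15.4]
106 18 [-7.7  3.8  5. ] [-17.5  -5.1  15. ]
114 17 [-7.   3.7  4.7] [-17.9  -4.1  15. ]
122 29 [-15.8   3.7   5.4] [-17.8  -3.7  15.8]
130 98 [-15.7  -5.1   3.6] [-16.8  -0.2  16.1]
14.8667 [0.5011 0.0181 0.1644]
```

View pics/c3.png

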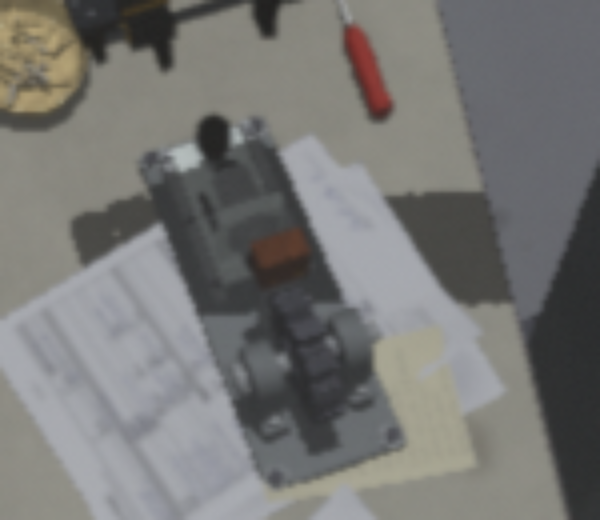

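The gauge stands upright on its own in the gap, at about (282,255) in the crop, and the knob at (213,137) is clear. Now the knob: grip it and slide in small steps while watching the force along the slide.

```bash
cat > slide.py <<'E'
from h import *
def to(p): return np.round([(np.array(p[:2])-O)@U*1e3,(np.array(p[:2])-O)@V*1e3,p[2]*1e3],2)
def fu(): return float(np.array(get_ft_force())[:2]@U)
E
python3 - <<'E'
from slide import *
r.move_gripper(.05)
print(r.move_straight(pk(-.134,0,.050),feed=.12,guard=8),to(get_position()),get_ft_force())
f0=fu(); r.move_gripper(.015,45); print('w',get_width(),get_grip_force(),'fu',f0,fu(),get_ft_force(),to(get_position()))
f1=fu(); u0=to(get_position())[0]/1e3
L=[]
for k in range(1,6):
    h=r.move_straight(pk(u0+.002*k,0,.050),feed=.01,guard=18); L.append((to(get_position())[0],round(fu()-f1,2)))
    if h: print('hit',k); break
print(L,get_ft_force(),get_width(),get_t())
E
```

```text
False [-134.13   -0.5    50.61] [-0.3796  0.4942  0.6063]
w 0.015405084424991061 10.15985780686151 fu 0.5642323619798217 3.1198556249700884 [-2.5409  2.6357 19.5164] [-134.08   -2.03   51.8 ]
[(np.float64(-133.89), -6.93), (np.float64(-132.71), -9.3), (np.float64(-130.77), -10.62), (np.float64(-128.74), -10.56), (np.float64(-126.73), -10.61)] [ 0.9247 -7.4662 16.7398] 0.015144018259586375 19.1583
```

```bash
python3 - <<'E'
from slide import *
for n in('side','top'):
    f=vision.grab_frame(n); save(n+'4',f)
a=cv2.imread('pics/side4.png')[170:280,220:320]; b=cv2.imread('pics/top4.png')[170:250,200:300]
c=np.zeros((440,800,3),np.uint8); c[:,:400]=cv2.resize(a,None,fx=4,fy=4,interpolation=cv2.INTER_CUBIC); c[:320,400:]=cv2.resize(b,None,fx=4,fy=4); c=np.clip(c.astype(int)*1.6,0,255).astype(np.uint8); cv2.imwrite('pics/c4.png',c)
f=vision.grab_frame('side');P=pts(f); Q=P[...,:2]-O; u,v,z=1e3*Q@U,1e3*Q@V,1e3*P[...,2]
for z0 in range(40,120,6):
    m=(abs(z-z0)<3)&(abs(u+125)<25)&(abs(v)<50); print(z0,m.sum(),*(np.percentile(x[m],[3,50,97]).round(1) for x in(u,v)) if m.sum() else '')
print(get_position(),get_ee_rot())
E
```

```text
40 1 [-122. -122. -122.] [-1. -1. -1.]
46 2 [-121.2 -120.8 -120.4] [-4.3  0.2  4.8]
52 10 [-123.9 -120.7 -117.1] [-9.7 -1.8  9.2]
58 6 [-123.9 -120.6 -118.7] [-11.6  -5.5   3.9]
64 9 [-121.9 -120.1 -102.9] [-9.3 -0.8  8.1]
70 11 [-120.8 -117.9 -101.6] [-6.3 -0.8  4.6]
76 24 [-135.2 -124.1 -116.4] [-16.   2.  11.]
82 12 [-131.4 -118.6 -114.3] [-18.3   0.7  12.1]
88 7 [-122.8 -116.7 -114.1] [-15.1   6.3  12. ]
94 9 [-128.5 -116.7 -114. ] [-18.3   5.7  12.1]
100 9 [-120.5 -116.4 -115.3] [-16.4   7.2  15. ]
106 5 [-122.1 -117.6 -116.3] [ 6.4 10.6 13. ]
112 5 [-128.4 -117.9 -115.5] [ 6.2 10.5 15.8]
118 3 [-117.5 -117.  -115.8] [ 7.8 12.7 15.9]
[0.5024 0.0253 0.0519] [3.1375 0.0028 1.7856]
```

View pics/c4.png

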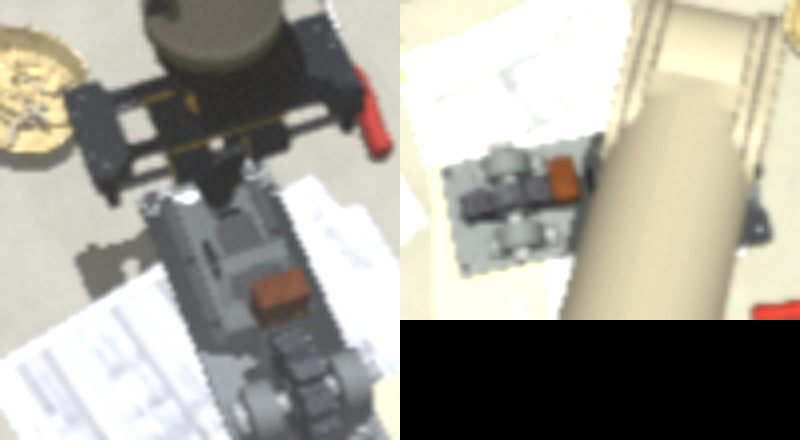

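The side picture shows the fingers at (222,185) pinching the upper, tapering part of the knob. It is egg-shaped, widest near z≈57, which explains the 15 mm width and the upward push. I'll let go, re-measure the knob and grip it lower.

```bash
python3 - <<'E'
from slide import *
import pickle
r.move_gripper(.05); print(get_ft_force(),to(get_position()))
p=get_position(); r.move_straight([p[0],p[1],.10],ori(A),feed=.1)
def prof(f,t):
    P=pts(f); Q=P[...,:2]-O; u,v,z=1e3*Q@U,1e3*Q@V,1e3*P[...,2]
    print(t,end=' ')
    for z0 in range(48,76,6):
        m=(abs(z-z0)<3)&(abs(u+128)<25)&(abs(v)<14)&(u<-105); print(z0,m.sum(),*(np.percentile(x[m],[10,50,90]).round(1) for x in(u,v)) if m.sum() else '',end='; ')
    m=(z>62)&(z<85)&(u>-60)&(u<-20)&(abs(v)<13); print('\n   sensor/bracket front',np.percentile(u[m],[50,90,97]))
    for a in(-150,-110):
        for s in(-1,1): 
            m=(abs(u-a)<12)&(s*v>12)&(s*v<40); print('  around',a,s,np.percentile(z[m],[5,50,95]).round(1),end='')
    print()
prof(pickle.load(open('side0.pkl','rb')),'t0'); prof(vision.grab_frame('side'),'now'); print(get_t())
E
```

```text
[ 0.0255 -0.0709 -0.8215] [-124.04    0.04   49.98]
t0 48 5 [-133.8 -129.4 -127.3] [-10.9  -7.5  -3.3]; 54 8 [-133.2 -128.  -124.7] [-10.1  -2.4   5.1]; 60 11 [-131.3 -125.7 -111.2] [-9.7 -4.6  3.5]; 66 11 [-131.4 -126.2 -109.9] [-9.5 -2.   7.4]; 72 33 [-142.7 -131.1 -110.8] [-9.2 -0.   7.9]; 
   sensor/bracket front [-44.8831 -31.3845 -30.2993]
  around -150 -1 [13.9 20.6 24.6]  around -150 1 [17.6 21.1 24.7]  around -110 -1 [10.6 20.7 25.8]  around -110 1 [18.2 22.5 26.2]
now 48 4 [-133.1 -125.5 -120.4] [-10.8  -8.9   0.4]; 54 10 [-125.7 -119.7 -117. ] [-11.3  -3.6   4.8]; 60 9 [-125.1 -122.2 -118.9] [-9.4 -2.2  8.7]; 66 10 [-129.9 -120.6 -117. ] [-11.6  -6.3   2. ]; 72 24 [-135.8 -125.5 -119.5] [-10.8   0.8   8.8]; 
   sensor/bracket front [-48.8585 -42.3544 -36.4613]
  around -150 -1 [ 16.6 238.8 516.6]  around -150 1 [ 19.3 531.3 539.7]  around -110 -1 [ 19.4 324.3 520.3]  around -110 1 [ 22.6 293.4 546.9]
20.8833
```

```bash
python3 - <<'E'
from slide import *
r.move_straight(pk(-.1272,-.0005,.060),ori(A),feed=.1,guard=8)
h=r.move_straight(pk(-.1272,-.0005,.039),feed=.05,guard=6); print(h,to(get_position()),get_ft_force())
f0=fu(); r.move_gripper(.012,45); print('w',get_width(),get_grip_force(),'fu',f0,fu(),get_ft_force(),to(get_position()))
if get_width()>.021:
    u0=to(get_position())[0]/1e3; L=[]
    for k in range(1,5):
        h=r.move_straight(pk(u0+.0015*k,-.0005,.039),feed=.008,guard=18); L.append((to(get_position())[0],round(fu()-f0,2)))
        if h: print('hit',k); break
    print(L,get_ft_force(),get_width())
print(get_t())
E
```

```text
False [-127.36   -0.39   38.91] [ 0.5976 -0.4992  0.2041]
w 0.022459937237659773 45.002232771366835 fu -0.6159270752411276 0.12147685863574384 [-4.5895 -0.8847  6.2898] [-127.17   -0.03   39.01]
[(np.float64(-127.15), -3.95), (np.float64(-126.24), -6.21), (np.float64(-124.86), -7.13), (np.float64(-123.33), -6.66)] [-1.6865 -7.8159  3.4199] 0.02221684671510782
23.95
```

```bash
python3 - <<'E'
from slide import *
f0=-.616; u=-.12117; L=[]
fb=fu()-f0
for k in range(60):
    u+=.0004; h=r.move_straight(pk(u,-.0005,.039),feed=.004,guard=6)
    F=fu()-f0; L.append((round(float(to(get_position())[0]),2),round(F,2)))
    if F<-11.0 or h: break
print(k,h,L,get_ft_force(),get_width(),get_t())
E
```

```text
27 False [(-123.04, -7.46), (-122.67, -6.77), (-122.28, -7.33), (-121.85, -8.31), (-121.48, -7.35), (-121.06, -7.7), (-120.68, -6.56), (-120.28, -7.33), (-119.86, -8.24), (-119.47, -6.7), (-119.06, -7.06), (-118.67, -6.16), (-118.3, -7.06), (-117.89, -6.53), (-117.46, -7.75), (-117.12, -7.58), (-116.68, -6.75), (-116.3, -6.8), (-115.89, -6.78), (-115.49, -7.87), (-115.07, -7.09), (-114.66, -6.48), (-114.27, -6.69), (-113.92, -7.08), (-113.76, -7.65), (-113.72, -9.84), (-113.62, -10.8), (-113.6, -12.42)] [  0.1707 -13.3139   0.3994] 0.0221296912899618 30.95
```

The force baseline is about 7.1 N and it is now 12.4 N, so the nip is about 5 N. Release the knob, grip the gauge and draw it up.

```bash
python3 - <<'E'
from slide import *
print('hold',fu()+.616); r.move_gripper(.05); p=get_position(); print(to(p))
r.move_straight([p[0],p[1],.165],ori(A),feed=.12,guard=8)
r.move_straight(pk(-.0042,.0005,.165),feed=.15); r.move_gripper(.058)
h=r.move_straight(pk(-.0042,.0005,.0995),feed=.08,guard=6); print(h,to(get_position()),get_ft_force(),get_t())
f0=np.array(get_ft_force())
if not h:
    r.move_gripper(.02,35); print('w',get_width(),get_grip_force(),to(get_position()),get_ft_force()-f0)
    p=get_position(); L=[]
    for k in range(1,6):
        r.move_straight(pk(-.0042,.0005,p[2]+.006*k),feed=.02); L.append((to(get_position()).tolist(),(np.array(get_ft_force())-f0).round(2).tolist()))
    print(*L,sep='\n')
    print(r.move_straight(pk(-.0042,.0005,.225),feed=.05,guard=15),to(get_position()),get_ft_force()-f0,get_t())
E
```

```text
hold -12.423991677559425
[-109.92   -0.54   39.02]
False [-4.23  0.15 99.91] [ 1.0202  0.1685 -0.3587] 35.25
w 0.03515161265647899 35.00210165977478 [-4.11  0.31 99.67] [-0.5809  0.346   1.2447]
([-4.16, 0.74, 105.77], [-2.35, -1.0, 0.44])
([-4.16, 0.3, 111.98], [-2.66, -0.51, 1.91])
([-4.14, 0.29, 118.0], [-3.48, -0.8, 1.74])
([-4.16, 0.33, 123.97], [-1.76, -0.08, 1.59])
([-4.11, 0.31, 129.98], [-2.49, 0.06, 1.3])
False [ -4.23   0.61 224.82] [-1.6795  0.327  -0.6949] 40.1083
```

```bash
python3 - <<'E'
from slide import *
g=np.load('grasp.npy'); print(g)
r.reach([g[0],g[1],.225],ori(YR)); 
for n in('side','top'):
    f=vision.grab_frame(n); save(n+'5',f); P=pts(f); Q=P[...,:2]-O; u,v,z=1e3*Q@U,1e3*Q@V,1e3*P[...,2]
    m=(z>55)&(z<85)&(u<-95)&(u>-150)&(abs(v)<14); print(n,'knob',np.percentile(u[m],[5,50,95]))
    m=(abs(v)<9)&(z>50)&(z<80)&(u>-40)&(u<6); o=np.argsort(u[m]); print(np.c_[u[m],z[m]][o].round(1).tolist()[-25:])
f=vision.grab_frame('side'); P=pts(f)
R=np.array([[np.cos(YR),np.sin(YR)],[-np.sin(YR),np.cos(YR)]]); L=(P[...,:2]-g[:2])@R.T*1e3; z=P[...,2]*1e3
for z0 in range(136,200,12):
    m=(abs(z-z0)<6)&(abs(L[...,0])<20)&(abs(L[...,1])<30); print(z0,m.sum(),np.percentile(L[m],[3,50,97],axis=0).round(1).tolist() if m.sum() else '')
a=cv2.imread('pics/side5.png')[100:300,230:340]; b=cv2.imread('pics/top5.png')[190:250,200:300]
c=np.zeros((600,800,3),np.uint8); c[:,:330]=cv2.resize(a,None,fx=3,fy=3,interpolation=cv2.INTER_CUBIC); c[:270,340:790]=cv2.resize(b,None,fx=4.5,fy=4.5); cv2.imwrite('pics/c5.png',c); print(get_t(),get_position())
E
```

```text
[ 0.4951 -0.2218  0.1032  3.1412 -0.0003  0.1063]
side knob [-124.1143 -112.4483 -105.1077]
[[-12.7, 72.8], [-12.1, 74.1], [-11.4, 71.7], [-10.9, 55.2], [-10.9, 57.6], [-10.8, 68.7], [-10.6, 53.9], [-10.6, 62.7], [-10.5, 60.7], [-10.4, 65.1], [-10.4, 52.2], [-10.3, 76.3], [-10.2, 56.9], [-10.1, 59.2], [-9.9, 53.2], [-9.7, 64.5], [-9.5, 67.4], [-9.4, 69.6], [-9.4, 71.7], [-9.4, 56.5], [-9.4, 63.1], [-8.9, 71.0], [-8.3, 76.4], [-8.1, 79.1], [3.8, 65.9]]
top knob [-124.2878 -114.085  -103.618 ]
[[-19.0, 66.3], [-18.7, 74.3], [-18.0, 73.4], [-17.4, 75.8], [-16.9, 79.1], [-15.9, 73.4], [-15.2, 71.1], [-14.7, 75.7], [-14.0, 74.2], [-13.2, 72.4], [-12.5, 72.8], [-12.0, 74.4], [-11.6, 79.7], [-10.5, 71.8], [-10.1, 77.1], [-8.8, 67.1], [-8.6, 73.9], [-8.1, 78.0], [0.6, 68.2], [1.2, 69.4], [1.9, 69.5], [2.8, 64.8], [3.1, 70.9], [4.1, 65.3], [4.5, 71.0]]
136 6 [[-4.4, -3.7], [0.0, 12.6], [3.2, 14.9]]
148 14 [[-5.0, -5.3], [1.6, 13.1], [3.1, 16.8]]
160 8 [[-2.3, -1.5], [1.3, 13.7], [3.4, 18.0]]
172 11 [[-2.7, -1.4], [0.8, 13.4], [3.2, 16.1]]
184 10 [[-3.3, -9.0], [1.5, 14.5], [3.6, 17.3]]
196 12 [[-3.8, 2.4], [1.4, 14.3], [3.0, 16.8]]
41.6333 [ 0.4957 -0.2204  0.225 ]
```

View pics/c5.png

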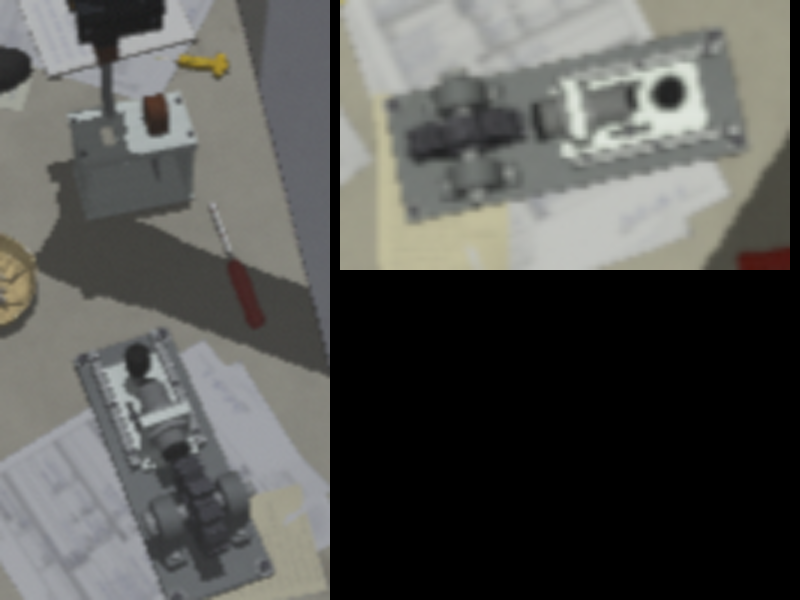

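The gauge hangs straight above its empty slot (slot at (107,130) in the crop). The sensor face is at about −9.5 mm against the tooth at about 0, which is roughly the gauge's thickness. Next, lower it into the slot under guard.

```bash
python3 - <<'E'
from slide import *
g=np.load('grasp.npy')
r.move_straight([g[0],g[1],.192],ori(YR),feed=.08); r.dwell(.15); print(get_position())
f0=np.array(get_ft_force())
h=r.move_straight([g[0],g[1],.110],feed=.04,guard=5); print(h,get_position(),get_ft_force()-f0)
if not h:
    h=r.move_straight([g[0],g[1],.100],feed=.012,guard=3); p=get_position(); print('rest',h,p,get_ft_force()-f0)
    if h and p[2]<.106:
        r.move_gripper(.058); print(get_width(),get_position())
        r.move_straight([p[0],p[1],.24],feed=.15,guard=8); r.reach([.42,.30,.30],ori(A)); print(get_position())
        for n in('side','top'):
            f=vision.grab_frame(n); save(n+'6',f)
        a=cv2.imread('pics/side6.png')[100:300,230:340]; b=cv2.imread('pics/top6.png')[190:250,200:370]
        c=np.zeros((600,800,3),np.uint8); c[:,:330]=cv2.resize(a,None,fx=3,fy=3,interpolation=cv2.INTER_CUBIC); b=cv2.resize(b,None,fx=2.7,fy=2.7); c[:b.shape[0],335:335+b.shape[1]]=b; cv2.imwrite('pics/c6.png',c)
        f=vision.grab_frame('side'); P=pts(f); z=P[...,2]; m=(np.hypot(P[...,0]-.495,P[...,1]+.2215)<.022)&(z>.122)&(z<.15); print('handle top',np.median(P[m],0),np.percentile(z[m],90))
print(get_t())
E
[ -f pics/c6.png ] && echo ok
```

```text
[ 0.4953 -0.222   0.1924]
False [ 0.4952 -0.2218  0.1101] [ 2.0856  0.0537 -0.1277]
rest True [ 0.4951 -0.2218  0.1036] [ 1.1922 -0.1016  7.2245]
0.05779617754260678 [ 0.4946 -0.2215  0.1031]
[0.4207 0.299  0.3   ]
handle top [ 0.4944 -0.2163  0.1324] 0.13509463749961997
48.975
ok
```

View pics/c6.png

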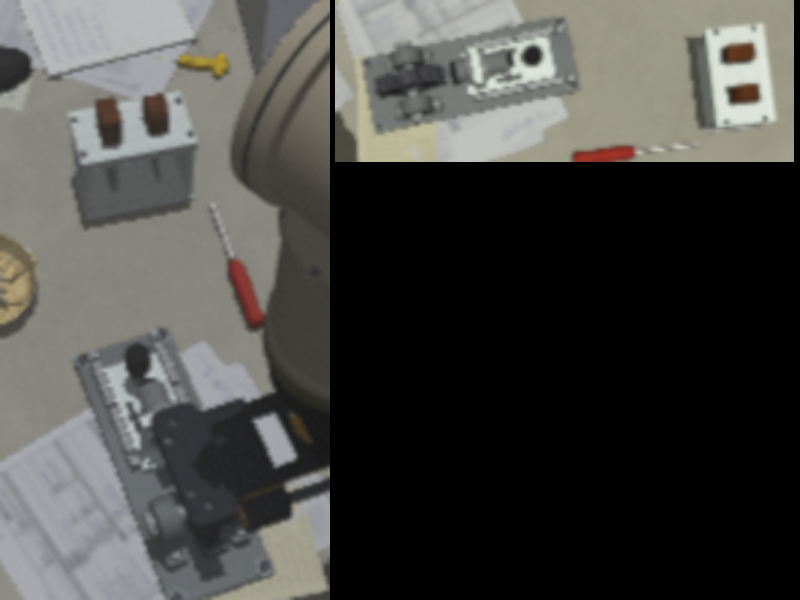

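The gauge is back in its slot at (108,122) beside the thin one, the pickup looks unchanged, and the gripper is clear at z=0.30. Handing in.

```bash
python3 -c "
from plant import *
print(hand_in())"
```

```text
the job is handed in; nothing more can be done
None
```

I set the air gap with the thick gauge at a nip of about 5 N, hung the gauge back in its far slot, and handed in at 49 s; its drag during the draw was not read directly (forces sampled only at pauses pointed to about 3 N), and the final gap was checked only by camera, at 8–9 mm.

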